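# Level the cup shelf with a spirit level

### The job

The low metal cup shelf beside the hob leans down towards its screw foot. Stand the yellow spirit level on the middle of the shelf, lengthwise, and let go of it, then turn the red knob of the levelling foot until the bubble sits centred between the two lines. Last, to see that it holds under load, press the level firmly down on the shelf from above and finish while still pressing it, with the bubble still centred; leave the other things on the worktop where they are.

Things in the scene. Friction and masses are not known exactly. Their poses are not given: they have to be found in the camera images.
- level_mid (a point): Yellow spirit level with black ends and a clear window in the middle: 200 mm long (its x axis), 30 mm wide (y), 42 mm high (z up), 0.35 kg, flat below and on top. This point is its centre, 21 mm above its underside. It starts upright on the worktop, left of the shelf. Grip it across its width; press its flat top near the middle.
- bubble (a joint): Pale bubble, 22 mm long, in the green vial in the level's window: its place in m along the level's x axis, 0 = centred, stops at +-0.019. It goes to the higher end, 1.6 mm per mrad of tilt, and settles in 1.5 s. Two black lines on the vial, 14 mm either side of the middle: within 3 mm of 0 the bubble is between them.
- deck_mid (a point): Centre of the shelf's flat top, 75 mm above the worktop when level. The top is 200 mm (x) by 300 mm (y) and tilts as one piece; its -y end is on the screw foot and starts low, two plain feet under the +y end stay put. A thin rail 26 mm high runs along the +x edge, 92 mm from the middle.
- knob_grip (a point): Centre of the foot's red round knob, 44 mm across, 26 mm high, axis upright, 200 mm from the shelf's middle on its -y side; it keeps its height. Clockwise seen from above raises that end: 8 mm a turn, 330 mm from the plain feet, so 6.2 mm of bubble per rad. It needs 1.1 to 2.8 rad clockwise, turns stiffly (0.12 N m) and stays where left.
- moka_pot: Aluminium moka pot with black handle, 181 mm high, 95 mm across, its handle reaching 95 mm from the centre, on a round cork mat right of the shelf; origin under its centre. Leave alone.
- sugar_dispenser: White plastic sugar dispenser with blue lid and white flip-top, 76 mm across, 135 mm high; origin under its centre. Leave alone.
- spoon_rest: Blue ceramic spoon rest, dish 110 mm across, 18 mm high, its handle stub reaching 120 mm from the dish's centre; origin under the dish's centre. Leave alone.
- cup: White mug, 72 mm across without its handle, 65 mm high; origin under its centre. Leave alone.
- coffee_tin: Red coffee tin, 80 mm across, 120 mm high; origin under its centre. Leave alone.
Mind the look-alikes: they are no part of the job. There is more than one size of the part that bears level_mid; the job needs the larger.

How it is judged (in metres and radians):
On the way, in this order (a step that is already met when the one before it is completed fails the run):
1. the level stands flat and lengthwise on the shelf, let go (z of level_mid in the frame of deck_mid between 0.018 and 0.024 m and x of level_mid in the frame of deck_mid between -0.08 and 0.07 m and y of level_mid in the frame of deck_mid between -0.05 and 0.05 m and angle between the x axis of level_mid and the y axis of deck_mid, either way round below 0.2 rad and angle between level_mid's own z axis and vertical below 0.05 rad and contact force between the fingers and level below 0.2 N), for 0.3 s.
2. the bubble is centred by the levelling foot, the level standing free (value of joint bubble between -0.003 and 0.003 m and angle between deck_mid's own z axis and vertical below 0.003 rad and z of level_mid in the frame of deck_mid below 0.024 m and contact force between the fingers and level below 0.2 N), for 0.3 s.
At the end, for the whole second after the job is handed in: Still pressed down by the robot with over 4 N, the level lies flat on the shelf along its length (within 0.2 rad), within 50 mm of its middle lengthwise and wholly on it across; the bubble is within 3 mm of centre and the shelf level within 0.003 rad (contact force between the fingers and level above 4 N and contact force between level and deck above 6.5 N and value of joint bubble between -0.003 and 0.003 m and angle between deck_mid's own z axis and vertical below 0.003 rad and angle between level_mid's own z axis and vertical below 0.05 rad and z of level_mid in the frame of deck_mid between 0.018 and 0.024 m and x of level_mid in the frame of deck_mid between -0.08 and 0.07 m and y of level_mid in the frame of deck_mid between -0.05 and 0.05 m and angle between the x axis of level_mid and the y axis of deck_mid, either way round below 0.2 rad); the arm keeps its last pose, push and grip.
It fails at once if another thing on the worktop is pushed more than 30 mm (distance of any of moka_pot, sugar_dispenser, spoon_rest, cup, coffee_tin from where it was at the start of the episode above 0.03 m).
It also fails if it takes over 70 s, if anything falls off the work surface, if the arm or the gripper's body presses on something with over 40 N, if the wrist force passes 120 N, or if a joint passes its speed limit or range.

### The arm

A 7-joint arm with a two-finger parallel gripper is mounted at the origin on the work surface. World frame = base frame: x ahead of the robot, y to its left, z up, the work surface at z = 0. Lengths are in m, angles in degrees, forces in N, time in s.
With the tool pointing down it reaches from about 0.425 to 0.875 m from the base axis. Payload 9.9 kg.
Tool frame: the origin (TCP) lies at the very end of the fingers, on their centre line; the grasp point (between the pads) lies 19 mm behind it; z points along the fingers, y is the line along which they close (so a half turn about z gives the same grasp; the last joint's range is limited). The gripper opens to 85 mm and grips with 20 to 120 N. Pads are 22 mm wide; open, the fingers measure 114 mm over their backs; the gripper's body (76 mm by 85 mm) begins 54 mm behind the grasp point. The pads swing forward as they close: fully open they stand 13 mm farther back than shut.
Start: joints at [-68.801, 32.985, 1.427, 82.34, -0.859, 64.687, -3.237], TCP at [0.296, 0.607, 0.231] pointing down, gripper open.
Joint ranges: [-157.87, 157.87], [-19.46, 123.44], [-87.15, 90], [11.01, 140.99], [-62.26, 242.26], [9.8, 113.94], [-161.44, 161.44]. Speed limits (degrees/s): [127.2, 127.2, 172.46, 172.46, 180, 180, 180].

### API

Orientations are given as a 3x3 rotation matrix whose columns are the frame's x, y, z axes.
In Python, from rig import get_obs, optics, env, look_for, regions_of, landmark_of gives the robot as it stands.
- The arm moves only by the tool send_rows, never from a script. Its argument "commands" is a list of rows, each a list of 5 numbers: the finger opening in mm, from 0 to 85.4, then the shift along the world's x, y, z in mm, then the turn about the world's z in degrees. In form: [[hand, dx, dy, dz, twist], ...]. A call has 1 to 10 rows; each row is the pose to reach, as a shift and turn from the pose commanded when the call began; what a row does not reach only later rows make up. A row lasts 1/8 s, in which the tool goes at most 62.5 mm and 10.7 degrees, less where a joint would pass 70% of its speed; a pose out of reach is approached as far as the arm can. A call with a gripper value outside its range is refused whole. The fingers move at their own pace and stop on an object; "squeeze" is the grip in N (left out, the last holds). Time passes only in rows, so rows that repeat a pose let the fingers close. It gives the time, the measured TCP pose, the force, the opening and the grip force at its end, in the units of the state.
- get_obs(): the state, without advancing time (a new reading comes with each control period).
- optics.camera(name): name is "side" or "top"; returns (picture, depth): 480x640x3 uint8, red, green, blue; 480x640 float32, m along the optical axis (not along the pixel's ray), 0 where there is no reading.
- optics.calibration(name): a dict with "fx", "fy", "cx", "cy" (pixels), "T" (4x4, takes a point from camera to world coordinates). Camera axes: x right, y down, z forward; pixel columns grow to the right and rows downward; lengths in m; the calibration is good to about 2 mm. A picture is of the moment at which its call begins. calibration takes no time and is no camera call.
- env.finish_job(): hands the job in; it is judged then, once.
Trained networks look in the newest picture that a camera, given by its name, has taken for a name from the list of things; names that differ only in an ending like _2 or _b are one class to them, and where a whole thing is asked for, a point or a joint stands for the part that bears it (a point fixed in the world has none). Each returns a list of dicts, best first, with "confidence" (0 to 1); they miss things now and then, are a little off and sometimes report something else, mostly with a low value. They report only what shows in the picture. A call takes as long as a camera call. They do not tell look-alikes from the thing itself.
- look_for(camera, thing): "xy" ([column, row] in pixels, amid what is visible of it).
- regions_of(camera, thing): "region" (480x640 bool, what is visible of it) and "xy" ([column, row] in pixels, amid what is visible of it).
- landmark_of(camera, thing): "xy" ([column, row] in pixels: a listed point, or the origin of a listed thing).
The state is a dict: "time": time; "joints": joint angles; "dq": joint speeds; "joint_torque": joint torques, N m; "position": TCP position; "tool_rot": TCP orientation; "contact_force": force on the tool from outside, world axes, zero at the start; "wrist_torque": the same for the moment, N m; "finger_gap": opening from 0.0 (shut) to 1.0 (fully open); "gripper_force": force on a finger pad.
Only numpy, scipy, OpenCV 4.12 (cv2) and the standard library are available. Lean on these libraries where they do the work, as an engineer would, in place of code of your own. Each camera call takes 0.05 s, during which the arm holds its last target. There are 200 camera calls.

## Working session

There is one attempt and no reset: what is moved stays moved. The work goes in short steps, Python scripts to look and compute and a tool call to move; the robot and the scene stay as the last step left them, time stands still between calls to the robot, and variables do not carry over. Pictures are saved under pics/ and viewed, at most 10 in all, crops included, and the job is handed in when it is done.

Besides the shell and the picture viewer there is one more tool, called as name(argument=value, ...) on one line, values as JSON. send_rows: Moves the arm, as the interface text tells. Its arguments: {"type":"object","properties":{"commands":{"type":"array"},"squeeze":{"type":"number"}},"required":["commands"]}

```bash
ls; mkdir -p pics; cat > h.py <<'E'
from rig import get_obs, optics, env, look_for, regions_of, landmark_of
import numpy as np, cv2
def px2w(cam,u,v,d):
    c=optics.calibration(cam); p=np.array([(u-c['cx'])/c['fx']*d,(v-c['cy'])/c['fy']*d,d,1]); return (c['T']@p)[:3]
def cloud(cam,dep):
    c=optics.calibration(cam); v,u=np.mgrid[:480,:640]
    P=np.stack([(u-c['cx'])/c['fx']*dep,(v-c['cy'])/c['fy']*dep,dep],-1); return P@c['T'][:3,:3].T+c['T'][:3,3]
def proj(cam,p):
    c=optics.calibration(cam); q=np.linalg.inv(c['T'])@np.append(p,1); return c['fx']*q[0]/q[2]+c['cx'],c['fy']*q[1]/q[2]+c['cy'],q[2]
def save(img,n): cv2.imwrite('pics/'+n,img[:,:,::-1])
E
python3 - <<'E'
from h import *
s=get_obs(); print(s['position'],s['contact_force'],s['finger_gap'],np.round(s['tool_rot'],3).tolist())
for cam in ('side','top'):
    im,d=optics.camera(cam); save(im,cam+'0.png'); C=cloud(cam,d)
    for t in ('level_mid','deck_mid','knob_grip'):
        for r in regions_of(cam,t)[:4]:
            m=r['region']&(d>0); P=C[m]
            if len(P)<5: continue
            w,(W,H),a=cv2.minAreaRect(P[:,:2].astype(np.float32))
            print(cam,t,round(r['confidence'],2),np.round(r['xy']),'cen',np.round(w,3),'size',round(W,3),round(H,3),round(a,1),'z',np.round(np.percentile(P[:,2],[5,50,95]),3))
        for r in landmark_of(cam,t)[:3]: print('  lm',cam,t,round(r['confidence'],2),np.round(r['xy'],1))
E
```

```text
pics
[0.2957033  0.60629334 0.23045693] [-0.2245795  -0.87222659  0.96023267] 1.0035412304651583 [[-0.899, 0.438, -0.001], [0.438, 0.899, -0.002], [-0.0, -0.002, -1.0]]
side level_mid 0.89 [221. 218.] cen [0.446 0.388] size 0.097 0.204 81.7 z [0.004 0.032 0.044]
side level_mid 0.84 [193. 202.] cen [0.402 0.504] size 0.135 0.05 38.2 z [0.003 0.024 0.031]
side level_mid 0.44 [303. 187.] cen [0.772 0.358] size 0.296 0.073 54.2 z [0.016 0.088 0.134]
  lm side level_mid 0.79 [195.  202.4]
  lm side level_mid 0.57 [222.6 221.3]
side deck_mid 0.66 [316. 246.] cen [0.585 0.033] size 0.463 0.259 80.2 z [0.059 0.074 0.077]
side deck_mid 0.45 [439. 278.] cen [ 0.74  -0.245] size 0.125 0.095 78.0 z [0.003 0.038 0.065]
  lm side deck_mid 0.7 [313.6 242.5]
  lm side deck_mid 0.68 [435.7 287.1]
side knob_grip 0.8 [350. 277.] cen [ 0.523 -0.164] size 0.046 0.043 21.8 z [0.095 0.115 0.118]
  lm side knob_grip 0.71 [350.6 275.7]
  lm side knob_grip 0.71 [304.6 205.6]
top level_mid 0.67 [185. 279.] cen [0.435 0.365] size 0.032 0.201 81.5 z [0.01  0.041 0.047]
top level_mid 0.55 [134. 292.] cen [0.403 0.503] size 0.137 0.032 37.1 z [0.004 0.027 0.034]
top level_mid 0.32 [419. 176.] cen [ 0.739 -0.266] size 0.072 0.124 65.9 z [-0.     0.022  0.066]
  lm top level_mid 0.98 [134.3 291. ]
  lm top level_mid 0.72 [184.7 279.1]
top deck_mid 0.84 [306. 236.] cen [0.55  0.001] size 0.375 0.214 78.9 z [0.067 0.074 0.08 ]
  lm top deck_mid 0.73 [307.1 236.8]
  lm top deck_mid 0.64 [184.  280.3]
top knob_grip 0.7 [380. 249.] cen [ 0.521 -0.161] size 0.049 0.052 41.8 z [0.065 0.115 0.121]
top knob_grip 0.2 [216. 179.] cen [0.701 0.28 ] size 0.075 0.084 32.6 z [0.022 0.128 0.138]
  lm top knob_grip 0.82 [379.  249.8]
```

View pics/top0.png

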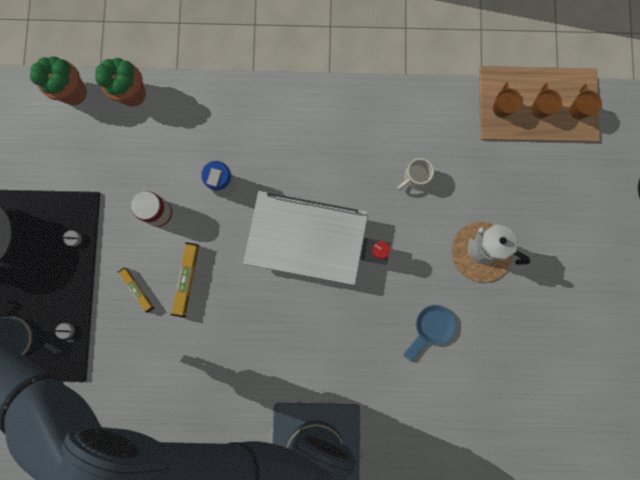

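View pics/side0.png

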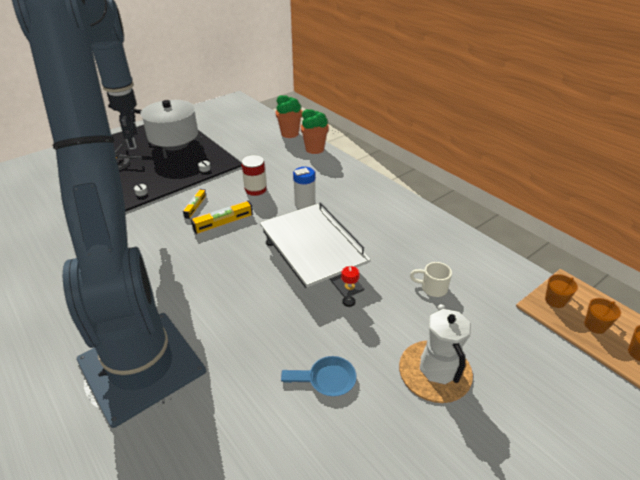

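```bash
python3 - <<'E'
from h import *
im,d=optics.camera('top'); C=cloud('top',d)
save(cv2.resize(im[230:330,90:240],None,fx=5,fy=5,interpolation=cv2.INTER_CUBIC),'crop1.png')
def rect(m,zlo,zhi,n):
    P=C[m&(d>0)]; P=P[(P[:,2]>zlo)&(P[:,2]<zhi)]
    w,(W,H),a=cv2.minAreaRect(P[:,:2].astype(np.float32)); mu=P[:,:2].mean(0)
    ev,V=np.linalg.eigh(np.cov(P[:,:2].T)); ax=V[:,1]*np.sign(V[1,1])
    print(n,len(P),'c',np.round(w,4),'mean',np.round(mu,4),'size',round(W,3),round(H,3),'rectang',round(a,1),'axis deg',round(np.degrees(np.arctan2(ax[1],ax[0])),2)); return P
for r in regions_of('top','level_mid'):
    if abs(r['xy'][0]-185)<15: rect(r['region'],.033,.05,'level')
for r in regions_of('top','deck_mid'):
    if abs(r['xy'][0]-306)<15:
        P=rect(r['region'],.06,.085,'deck')
        A=np.c_[P[:,:2],np.ones(len(P))]; print('plane',np.linalg.lstsq(A,P[:,2],rcond=None)[0])
        c=cv2.minAreaRect(P[:,:2].astype(np.float32)); print(cv2.boxPoints(c))
for r in regions_of('top','knob_grip'):
    if abs(r['xy'][0]-380)<15:
        P=rect(r['region'],.1,.13,'knob')
# everything taller than 0.09
m=(C[:,:,2]>.085)&(d>0)
n,l,st,_=cv2.connectedComponentsWithStats(m.astype(np.uint8))
for i in range(1,n):
    if st[i,4]>40:
        P=C[l==i]; print(st[i],np.round(P.min(0),3),np.round(P.max(0),3))
E
```

```text
level 873 c [0.4361 0.3651] mean [0.4348 0.3641] size 0.034 0.2 rectang 82.0 axis deg 171.91
deck 8399 c [0.5468 0.0022] mean [0.548  0.0341] size 0.375 0.201 rectang 80.4 axis deg 79.97
plane [0.00114937 0.00994042 0.07308589]
[[ 0.41642112 -0.16581121]
 [ 0.61478883 -0.19929862]
 [ 0.6771844   0.17031074]
 [ 0.4788167   0.20379815]]
knob 233 c [ 0.519  -0.1567] mean [ 0.5192 -0.157 ] size 0.043 0.043 rectang 73.0 axis deg 118.69
[  29   56   51   45 1642] [0.909 0.661 0.085] [1.016 0.773 0.171]
[  95   58   48   44 1577] [0.91  0.493 0.085] [1.016 0.604 0.173]
[201 161  31  31 725] [0.667 0.238 0.086] [0.742 0.313 0.142]
[131 191  34  32 808] [0.582 0.415 0.085] [0.661 0.491 0.13 ]
[267 193  91  19 213] [ 0.62  -0.096  0.089] [0.665 0.143 0.107]
[  0 214   6  32 111] [0.512 0.827 0.085] [0.595 0.846 0.106]
[ 476  224   54   41 1323] [ 0.489 -0.529  0.086] [ 0.585 -0.397  0.193]
[372 241  18  18 250] [ 0.496 -0.179  0.091] [ 0.542 -0.135  0.125]
[    0   315   356   165 22199] [ 0.    -0.09   0.085] [0.337 0.668 0.819]
```

View pics/crop1.png

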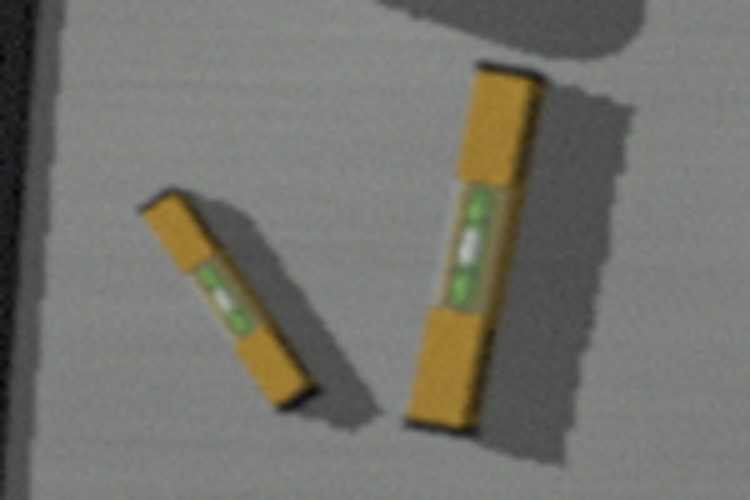

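The levels are a small one at (134,291), about 137 mm long, and a larger one at (185,279), about 200 x 34 mm. The larger at (185,279) is the one meant, and the crop confirms it. The shelf middle is near (0.553, 0.040) with its y axis at 80°. That agrees with the knob at (0.519, -0.157), 200 mm away. I'll move above the level now.

send_rows(commands=[[85, 35, -60, 0, 9], [85, 70, -120, 0, 18], [85, 105, -180, 0, 18], [85, 140, -242, 0, 18], [85, 140, -242, -50, 18], [85, 140, -242, -100, 18], [85, 140, -242, -150, 18], [85, 140, -242, -150, 18], [85, 140, -242, -150, 18]], squeeze=40)

```text
time: 2.02
position: [0.4366, 0.3654, 0.0828]
tool_rot: [[-0.99, 0.139, 0.001], [0.139, 0.99, 0.001], [-0.001, 0.001, -1.0]]
contact_force: [-0.1, 0.5, 0.3]
finger_gap: 0.997
gripper_force: 0.0
```

send_rows(commands=[[85, 0, 0, -35, 0], [85, 0, 0, -60, 0], [85, 0, 0, -70, 0], [85, 0, 0, -70, 0], [20, 0, 0, -70, 0], [20, 0, 0, -70, 0], [20, 0, 0, -70, 0], [20, 0, 0, -70, 0], [20, 0, 0, -70, 0], [20, 0, 0, -70, 0]])

```text
time: 3.28
position: [0.4362, 0.3649, 0.0119]
tool_rot: [[-0.99, 0.139, 0.001], [0.139, 0.99, 0.001], [-0.001, 0.001, -1.0]]
contact_force: [-0.8, -0.1, 5.6]
finger_gap: 0.34
gripper_force: 39.9
```

send_rows(commands=[[20, 0, 0, 50, 0], [20, 0, 0, 100, 0], [20, 0, 0, 130, 0], [20, 10, -40, 130, -10], [20, 20, -80, 130, -20], [20, 35, -120, 130, -30], [20, 50, -170, 130, -40], [20, 65, -220, 130, -50], [20, 80, -270, 130, -60], [20, 97, -321, 130, -70]])

```text
time: 4.53
position: [0.5327, 0.0423, 0.1412]
tool_rot: [[-0.203, 0.979, -0.001], [0.979, 0.203, 0.0], [0.0, -0.001, -1.0]]
contact_force: [1.6, 1.1, -2.6]
finger_gap: 0.347
gripper_force: 41.4
```

send_rows(commands=[[20, 0, 0, 0, -10], [20, 0, 0, 0, -20], [20, 0, 0, -20, -22], [20, 0, 0, -40, -22], [20, 0, 0, -40, -22], [20, 0, 0, -40, -22]])

```text
time: 5.28
position: [0.533, 0.0436, 0.1017]
tool_rot: [[0.174, 0.985, 0.0], [0.985, -0.174, 0.0], [0.0, 0.0, -1.0]]
contact_force: [-0.7, -0.1, -3.5]
finger_gap: 0.343
gripper_force: 41.2
```

```bash
python3 - <<'E'
from h import *
s=get_obs(); print(s['time'],s['position'],s['contact_force'],np.round(s['tool_rot'],3).tolist(),s['joints'])
im,d=optics.camera('side'); save(cv2.resize(im[140:320,180:420],None,fx=3,fy=3),'hold.png')
E
```

```text
5.275 [0.53303669 0.0436061  0.10174384] [-0.72953261 -0.11039576 -3.50943266] [[0.174, 0.985, 0.0], [0.985, -0.174, 0.0], [0.0, 0.0, -1.0]] [-24.19393496  32.14723756  21.86801908 112.99806844 -18.67805163
  38.24044928  -0.56410015]
```

View pics/hold.png

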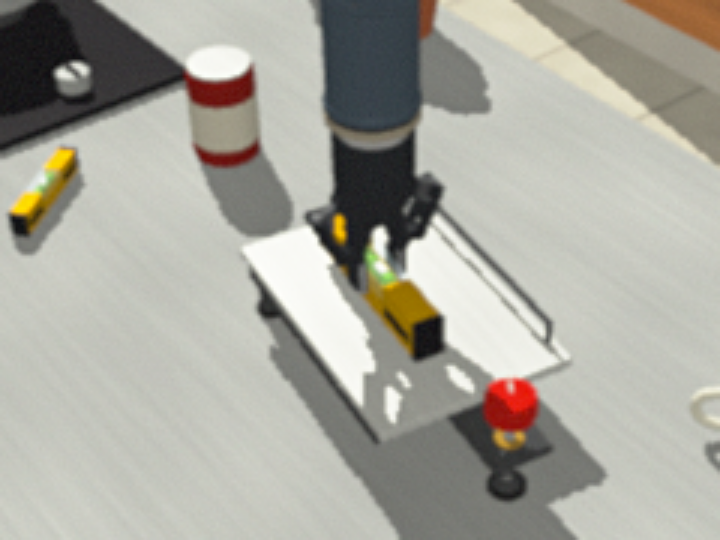

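The level is held upright over the shelf, lengthwise, with its end at about (425,325) in the crop and the knob at (512,405). Lowering it.

send_rows(commands=[[20, 0, 0, -8, 0], [20, 0, 0, -12, 0], [20, 0, 0, -14, 0], [20, 0, 0, -15, 0], [20, 0, 0, -15, 0]])

```text
time: 5.95
position: [0.5328, 0.0436, 0.0864]
tool_rot: [[0.174, 0.985, -0.0], [0.985, -0.174, 0.0], [0.0, -0.0, -1.0]]
contact_force: [-1.1, 0.9, -0.6]
finger_gap: 0.344
gripper_force: 41.8
```

send_rows(commands=[[45, 0, 0, 0, 0], [85, 0, 0, 0, 0], [85, 0, 0, 0, 0], [85, 0, 0, 0, 0], [85, 0, 0, 40, 0], [85, 0, 0, 80, 0], [85, 0, 0, 110, 0], [85, 0, 0, 110, 0], [85, 0, 0, 110, 0]])

```text
time: 7.08
position: [0.5325, 0.0438, 0.1957]
tool_rot: [[0.173, 0.985, -0.001], [0.985, -0.173, 0.0], [-0.0, -0.001, -1.0]]
contact_force: [-0.3, -0.0, 0.5]
finger_gap: 0.99
gripper_force: 0.0
```

```bash
cat >> h.py <<'E'
def circle(cam,zmin=.1):
    im,d=optics.camera(cam); C=cloud(cam,d); hsv=cv2.cvtColor(im,cv2.COLOR_RGB2HSV)
    m=((hsv[...,0]<8)|(hsv[...,0]>172))&(hsv[...,1]>150)&(hsv[...,2]>60)&(np.abs(C[...,0]-.52)<.06)&(np.abs(C[...,1]+.157)<.06)&(d>0)
    P=C[m]; T=P[P[:,2]>P[:,2].max()-.008]
    (c,r)=cv2.minEnclosingCircle(T[:,:2].astype(np.float32)); return c,r,T[:,:2].mean(0),np.percentile(P[:,2],[2,50,98])
E
python3 - <<'E'
from h import *
s=get_obs(); print(s['time'],s['position'])
for cam in('top','side'): print(circle(cam))
im,d=optics.camera('top'); save(cv2.resize(im[180:300,230:410],None,fx=4,fy=4,interpolation=cv2.INTER_CUBIC),'placed.png')
C=cloud('top',d); hsv=cv2.cvtColor(im,cv2.COLOR_RGB2HSV)
for r in regions_of('top','level_mid'):
    P=C[r['region']&(d>0)]; P=P[P[:,2]>.1]
    if len(P)>30: 
        print(round(r['confidence'],2),cv2.minAreaRect(P[:,:2].astype(np.float32)),P.mean(0))
E
```

```text
7.075 [0.53249268 0.04383398 0.19572688]
((0.5170301198959351, -0.15813001990318298), 0.021238291636109352, array([ 0.51738101, -0.15991766]), array([0.10920204, 0.11581629, 0.12279425]))
((0.520706295967102, -0.1635393500328064), 0.02289963699877262, array([ 0.51926835, -0.1646955 ]), array([0.09122887, 0.11369802, 0.1182931 ]))
0.76 ((0.504035472869873, -0.021880894899368286), (0.0677579790353775, 0.06197122111916542), 0.6440379619598389) [ 0.51729825 -0.0220456   0.11709556]
```

View pics/placed.png

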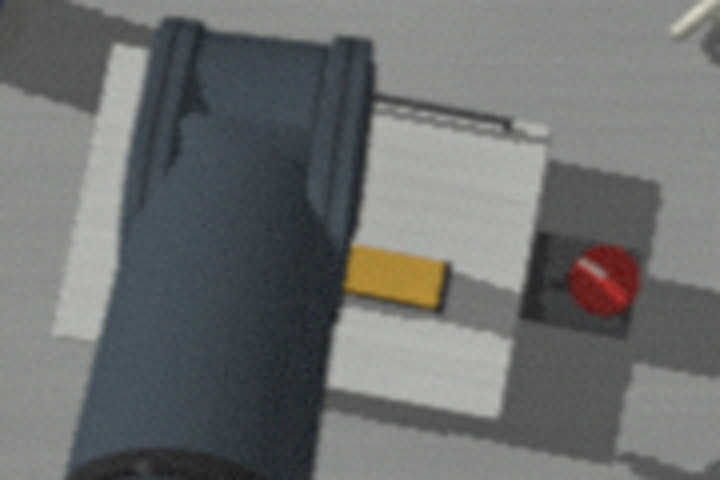

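The level is on the shelf, in view at (390,278). The knob is at (603,280) in the crop, with its pointer line visible. Its measured centre is about (0.519, -0.160), with its top at z 0.118. Going to the knob.

send_rows(commands=[[85, -3, -40, 0, 10], [85, -6, -80, 0, 20], [85, -9, -120, 0, 30], [85, -11, -165, 0, 40], [85, -13, -204, 0, 50], [85, -13, -204, -40, 60], [85, -13, -204, -60, 60], [85, -13, -204, -60, 60], [85, -13, -204, -60, 60]])

```text
time: 8.4
position: [0.5202, -0.1604, 0.1367]
tool_rot: [[-0.766, 0.643, 0.0], [0.643, 0.766, -0.0], [-0.0, 0.0, -1.0]]
contact_force: [-0.7, -0.8, -0.7]
finger_gap: 0.993
gripper_force: 0.0
```

```bash
python3 - <<'E'
from h import *
s=get_obs(); print(s['time'],s['position'],s['joints'],s['contact_force'])
im,d=optics.camera('side'); save(cv2.resize(im[170:320,240:440],None,fx=4,fy=4,interpolation=cv2.INTER_CUBIC),'knob1.png')
im,d=optics.camera('top'); C=cloud('top',d); hsv=cv2.cvtColor(im,cv2.COLOR_RGB2HSV)
hsv=cv2.cvtColor(im,cv2.COLOR_RGB2HSV); C=cloud('top',d)
m=(hsv[...,0]>15)&(hsv[...,0]<32)&(hsv[...,1]>130)&(C[...,2]>.1)&(np.abs(C[...,0]-.53)<.1)&(np.abs(C[...,1]-.04)<.2)
print(m.sum()); 
if m.sum()>50: print(cv2.minAreaRect(C[m][:,:2].astype(np.float32)))
save(cv2.resize(im[200:280,240:360],None,fx=6,fy=6,interpolation=cv2.INTER_CUBIC),'top2.png')
E
```

```text
8.4 [ 0.52023196 -0.1604055   0.13672535] [  5.82488171  28.46503048   9.4004615  109.34960664  -6.58303027
  42.67861946  68.94075128] [-0.66883092 -0.75994816 -0.66980191]
533
((0.5292499661445618, 0.041422516107559204), (0.1911420375108719, 0.028918450698256493), 79.77173614501953)
```

View pics/top2.png

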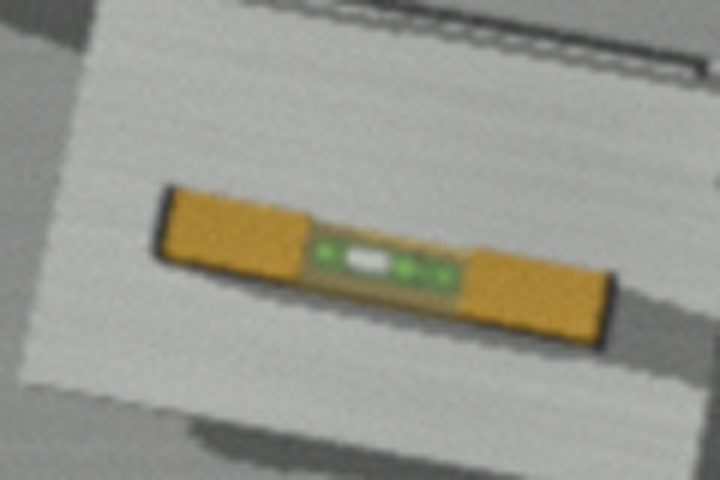

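View pics/knob1.png

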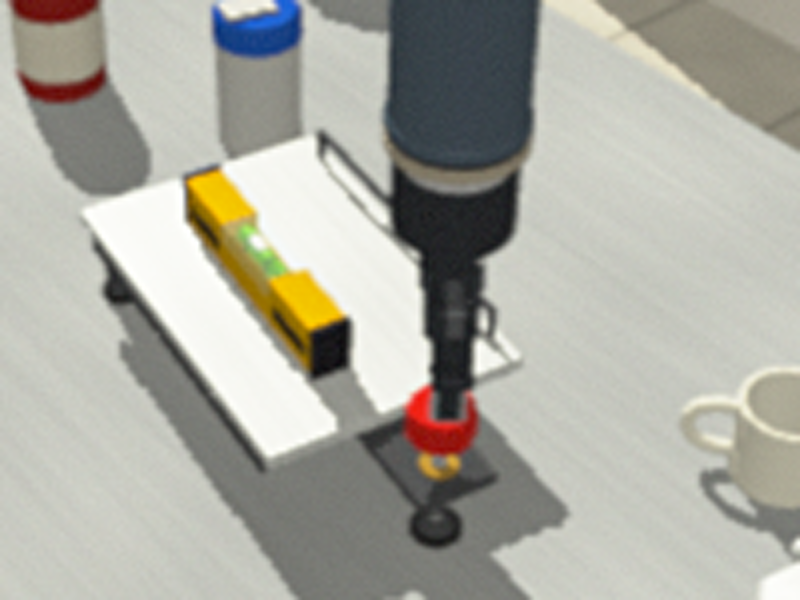

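In the pictures the bubble is off centre towards the far (+y) end: (368,260) in the top crop against a vial middle of (387,265), so roughly 8 mm. The fingers straddle the red knob at (440,420) in the side crop. Lowering and gripping.

send_rows(commands=[[85, 0, 0, -20, 0], [85, 0, 0, -40, 0], [85, 0, 0, -48, 0], [85, 0, 0, -48, 0], [30, 0, 0, -48, 0], [30, 0, 0, -48, 0], [30, 0, 0, -48, 0], [30, 0, 0, -48, 0], [30, 0, 0, -48, 0]], squeeze=40)

```text
time: 9.62
position: [0.5217, -0.159, 0.0896]
tool_rot: [[-0.767, 0.642, 0.003], [0.642, 0.767, 0.001], [-0.002, 0.003, -1.0]]
contact_force: [1.5, 4.5, 8.8]
finger_gap: 0.5
gripper_force: 39.5
```

```bash
cat >> h.py <<'E'
def bubble(n=4):
    """bubble offset (mm, + towards deck +y) from the top camera: bubble centroid against the vial's middle."""
    out=[]
    for _ in range(n):
        im,d=optics.camera('top'); k=8
        ax=np.array([np.cos(np.radians(79.8)),np.sin(np.radians(79.8))])
        c0=np.array([.5292,.0414]); z=.113
        s=np.arange(-.04,.0401,.0005); t=np.arange(-.006,.0061,.001)
        uv=np.array([[proj('top',[*(c0+a*ax+b*np.array([ax[1],-ax[0]])),z])[:2] for a in s] for b in t],np.float32)
        S=cv2.remap(im,uv[...,0],uv[...,1],cv2.INTER_CUBIC).astype(float)
        R,G,B=S[...,0],S[...,1],S[...,2]
        out.append(np.stack([R.mean(0),G.mean(0),B.mean(0)]))
    p=np.mean(out,0); return s*1000,p
E
python3 - <<'E'
from h import *
s,p=bubble()
for i in range(0,len(s),4): print(s[i].round(1),p[:,i].round(0))
E
```

```text
-40.0 [166. 131.  54.]
-38.0 [163. 129.  55.]
-36.0 [154. 127.  62.]
-34.0 [136. 122.  71.]
-32.0 [115. 120.  78.]
-30.0 [104. 124.  80.]
-28.0 [103. 131.  81.]
-26.0 [105. 135.  82.]
-24.0 [104. 132.  80.]
-22.0 [101. 127.  80.]
-20.0 [100. 125.  80.]
-18.0 [ 99. 124.  80.]
-16.0 [ 98. 122.  80.]
-14.0 [ 98. 122.  81.]
-12.0 [103. 131.  82.]
-10.0 [109. 141.  83.]
-8.0 [111. 144.  83.]
-6.0 [108. 141.  83.]
-4.0 [109. 136.  89.]
-2.0 [120. 137. 107.]
0.0 [137. 146. 129.]
2.0 [150. 156. 143.]
4.0 [154. 161. 148.]
6.0 [155. 162. 148.]
8.0 [154. 161. 146.]
10.0 [153. 160. 146.]
12.0 [152. 159. 146.]
14.0 [146. 154. 138.]
16.0 [130. 143. 119.]
18.0 [109. 130.  94.]
20.0 [100. 125.  81.]
22.0 [100. 128.  79.]
24.0 [104. 134.  81.]
26.0 [108. 138.  82.]
28.0 [109. 137.  82.]
30.0 [109. 127.  81.]
32.0 [113. 116.  77.]
34.0 [123. 112.  71.]
36.0 [142. 118.  61.]
38.0 [162. 129.  56.]
40.0 [169. 133.  55.]
```

send_rows(commands=[[30, 0, 0, 0, -10], [30, 0, 0, 0, -20], [30, 0, 0, 0, -30], [30, 0, 0, 0, -40], [30, 0, 0, 0, -50], [30, 0, 0, 0, -60], [30, 0, 0, 0, -60]])

```text
time: 10.7
position: [0.5216, -0.1591, 0.0896]
tool_rot: [[0.175, 0.985, 0.003], [0.985, -0.175, 0.001], [0.002, 0.003, -1.0]]
contact_force: [0.6, 5.2, 10.8]
finger_gap: 0.5
gripper_force: 40.2
```

send_rows(commands=[[30, 0, 0, 0, 0], [30, 0, 0, 0, 0], [30, 0, 0, 0, 0], [30, 0, 0, 0, 0], [30, 0, 0, 0, 0], [30, 0, 0, 0, 0], [30, 0, 0, 0, 0], [30, 0, 0, 0, 0], [30, 0, 0, 0, 0], [30, 0, 0, 0, 0]])

```text
time: 11.95
position: [0.5216, -0.1591, 0.0896]
tool_rot: [[0.172, 0.985, 0.003], [0.985, -0.172, 0.002], [0.002, 0.003, -1.0]]
contact_force: [1.8, 4.6, 10.0]
finger_gap: 0.501
gripper_force: 40.2
```

```bash
cat >> h.py <<'E'
def edges(s,p):
    def cr(y,l,i0,i1):
        for i in range(i0,i1,1 if i1>i0 else -1):
            j=i+(1 if i1>i0 else -1)
            if (y[i]-l)*(y[j]-l)<=0: return s[i]+(l-y[i])/(y[j]-y[i])*(s[j]-s[i])
    R,G,B=p; w=(cr(R,138,0,60),cr(R,138,len(s)-1,100)); m=np.where(np.abs(s)<31)[0]; k=m[np.argmax(B[m])]
    b=(cr(B,114,k,0),cr(B,114,k,len(s)-1)); return w,b,'bubble mid-window mid',np.mean(b)-np.mean(w)
E
python3 - <<'E'
from h import *
st=get_obs(); print(st['time'],st['contact_force'],np.degrees(np.arctan2(st['tool_rot'][1][1],st['tool_rot'][0][1])))
s,p=bubble(); print(edges(s,p))
for i in range(20,141,4): print(s[i].round(1),p[:,i].round(0))
E
```

```text
11.95 [1.83223252 4.56100047 9.97788997] -9.930056949693132
((np.float64(-33.309602649006614), np.float64(35.76208178438668)), (np.float64(-7.724199288256201), np.float64(11.258495145631112)), 'bubble mid-window mid', np.float64(0.5409083609974226))
-30.0 [108. 124.  82.]
-28.0 [103. 126.  82.]
-26.0 [101. 127.  82.]
-24.0 [102. 128.  82.]
-22.0 [103. 130.  82.]
-20.0 [106. 135.  84.]
-18.0 [108. 139.  84.]
-16.0 [106. 136.  85.]
-14.0 [103. 130.  84.]
-12.0 [104. 131.  85.]
-10.0 [111. 137.  93.]
-8.0 [123. 142. 111.]
-6.0 [139. 151. 132.]
-4.0 [152. 161. 147.]
-2.0 [158. 165. 153.]
0.0 [159. 166. 153.]
2.0 [159. 166. 153.]
4.0 [158. 165. 153.]
6.0 [159. 166. 153.]
8.0 [156. 166. 149.]
10.0 [143. 157. 133.]
12.0 [116. 137. 102.]
14.0 [ 97. 119.  83.]
16.0 [ 95. 117.  80.]
18.0 [100. 126.  81.]
20.0 [106. 135.  83.]
22.0 [109. 141.  85.]
24.0 [110. 144.  86.]
26.0 [111. 144.  86.]
28.0 [111. 141.  86.]
30.0 [110. 131.  84.]
```

The left edge of the bubble moved 6.4 mm, as expected, and about 1 mm remains. I'll turn 10° more, then settle.

send_rows(commands=[[30, 0, 0, 0, -5], [30, 0, 0, 0, -10], [30, 0, 0, 0, -10], [30, 0, 0, 0, -10], [85, 0, 0, 0, -10], [85, 0, 0, 0, -10], [85, 0, 0, 0, -10], [85, 0, 0, 40, -10], [85, 0, 0, 80, -10], [85, 0, 0, 100, -10]])

```text
time: 13.4
position: [0.5203, -0.1609, 0.1902]
tool_rot: [[0.342, 0.94, 0.002], [0.94, -0.342, -0.001], [0.0, 0.002, -1.0]]
contact_force: [0.2, -0.5, -0.3]
finger_gap: 0.992
gripper_force: 0.0
```

send_rows(commands=[[60, 0, 0, 0, 0], [30, 0, 0, 0, 0], [0, 0, 0, 0, 0], [0, 0, 0, 0, 0], [0, 0, 0, 0, 0], [0, 0, 0, 0, 0], [0, 0, 0, 0, 0], [0, 0, 0, 0, 0], [0, 0, 0, 0, 0], [0, 0, 0, 0, 0]])

```text
time: 14.65
position: [0.5199, -0.1603, 0.1883]
tool_rot: [[0.342, 0.94, 0.0], [0.94, -0.342, 0.0], [0.0, 0.0, -1.0]]
contact_force: [-0.1, -0.4, -0.5]
finger_gap: 0.003
gripper_force: 0.0
```

```bash
python3 - <<'E'
from h import *
st=get_obs(); print(st['time'],st['position'],st['contact_force'],st['finger_gap'],np.degrees(np.arctan2(st['tool_rot'][1][1],st['tool_rot'][0][1])))
s,p=bubble(); print(edges(s,p))
for i in range(40,121,4): print(s[i].round(1),p[:,i].round(0))
im,d=optics.camera('top'); save(cv2.resize(im[215:265,260:340],None,fx=10,fy=10,interpolation=cv2.INTER_CUBIC),'b2.png')
C=cloud('top',d); m=(np.abs(C[...,0]-.53)<.12)&(np.abs(C[...,1]-.04)<.2)
hsv=cv2.cvtColor(im,cv2.COLOR_RGB2HSV)
y=m&(hsv[...,0]>15)&(hsv[...,0]<32)&(hsv[...,1]>130)&(C[...,2]>.1)
print(cv2.minAreaRect(C[y][:,:2].astype(np.float32)),np.percentile(C[y][:,2],[50,95]))
E
```

```text
14.65 [ 0.51991496 -0.16029944  0.18829969] [-0.14494676 -0.43614578 -0.47829321] 0.0026478834586812624 -20.003387543429927
((np.float64(-33.233644859813076), np.float64(35.886617100371815)), (np.float64(-8.675159235668763), np.float64(9.938416422287434)), 'bubble mid-window mid', np.float64(-0.6948575269700346))
-20.0 [107. 136.  84.]
-18.0 [109. 140.  85.]
-16.0 [107. 137.  85.]
-14.0 [102. 130.  84.]
-12.0 [104. 129.  87.]
-10.0 [115. 135. 101.]
-8.0 [131. 144. 122.]
-6.0 [147. 156. 141.]
-4.0 [155. 163. 149.]
-2.0 [157. 164. 152.]
0.0 [157. 164. 153.]
2.0 [159. 166. 153.]
4.0 [159. 166. 154.]
6.0 [157. 165. 149.]
8.0 [147. 160. 137.]
10.0 [127. 147. 113.]
12.0 [107. 131.  91.]
14.0 [ 96. 119.  81.]
16.0 [ 95. 117.  80.]
18.0 [100. 126.  82.]
20.0 [106. 136.  84.]
((0.5290870666503906, 0.04171891137957573), (0.19058360159397125, 0.02873758226633072), 79.77074432373047) [0.11721618 0.12207325]
```

View pics/b2.png

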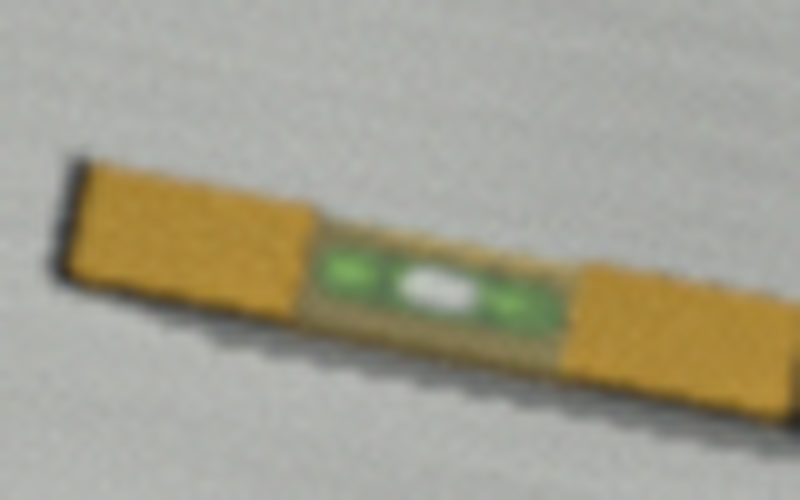

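The level lies well on the shelf and the bubble sits between the lines: bubble (440,290) in the crop, vial middle about (440,290), error under 1 mm. Moving over the level with the fingers shut.

send_rows(commands=[[0, 2, 50, 0, 5], [0, 4, 100, 0, 10], [0, 7, 150, 0, 10], [0, 9, 202, 0, 10], [0, 9, 202, -30, 10], [0, 9, 202, -50, 10], [0, 9, 202, -64, 10], [0, 9, 202, -64, 10], [0, 9, 202, -64, 10]])

```text
time: 16.02
position: [0.5293, 0.0414, 0.1249]
tool_rot: [[0.174, 0.985, 0.001], [0.985, -0.174, 0.0], [0.0, 0.001, -1.0]]
contact_force: [0.3, -0.1, 1.0]
finger_gap: -0.001
gripper_force: 0.0
```

send_rows(commands=[[0, 0, 0, -2, 0], [0, 0, 0, -4, 0], [0, 0, 0, -6, 0], [0, 0, 0, -6, 0], [0, 0, 0, -6, 0]])

```text
time: 16.65
position: [0.5289, 0.0417, 0.1183]
tool_rot: [[0.174, 0.985, -0.0], [0.985, -0.174, 0.0], [-0.0, -0.0, -1.0]]
contact_force: [0.1, 0.5, -0.3]
finger_gap: -0.0
gripper_force: 0.0
```

send_rows(commands=[[0, 0, 0, -1, 0], [0, 0, 0, -2, 0], [0, 0, 0, -3, 0], [0, 0, 0, -3, 0], [0, 0, 0, -3, 0]])

```text
time: 17.27
position: [0.5291, 0.0417, 0.1171]
tool_rot: [[0.174, 0.985, 0.001], [0.985, -0.174, 0.001], [0.002, 0.001, -1.0]]
contact_force: [-6.5, 1.4, 25.3]
finger_gap: -0.001
gripper_force: 12.8
```

send_rows(commands=[[0, 0, 0, 0.5, 0], [0, 0, 0, 0.9, 0], [0, 0, 0, 0.9, 0], [0, 0, 0, 0.9, 0], [0, 0, 0, 0.9, 0], [0, 0, 0, 0.9, 0], [0, 0, 0, 0.9, 0], [0, 0, 0, 0.9, 0], [0, 0, 0, 0.9, 0], [0, 0, 0, 0.9, 0]])

```text
time: 18.52
position: [0.529, 0.0417, 0.1171]
tool_rot: [[0.174, 0.985, 0.001], [0.985, -0.174, 0.001], [0.001, 0.001, -1.0]]
contact_force: [-3.5, -0.2, 14.4]
finger_gap: -0.001
gripper_force: 6.9
```

```bash
python3 - <<'E'
from h import *
st=get_obs(); print(st['time'],st['position'],st['contact_force'])
im,d=optics.camera('side'); save(cv2.resize(im[180:300,250:370],None,fx=5,fy=5,interpolation=cv2.INTER_CUBIC),'press.png')
print(get_obs()['contact_force'])
E
```

```text
18.525 [0.52903429 0.04168577 0.11714228] [-3.52524767 -0.23127361 14.38225303]
[-4.86545512  0.29863167 13.42530924]
```

View pics/press.png

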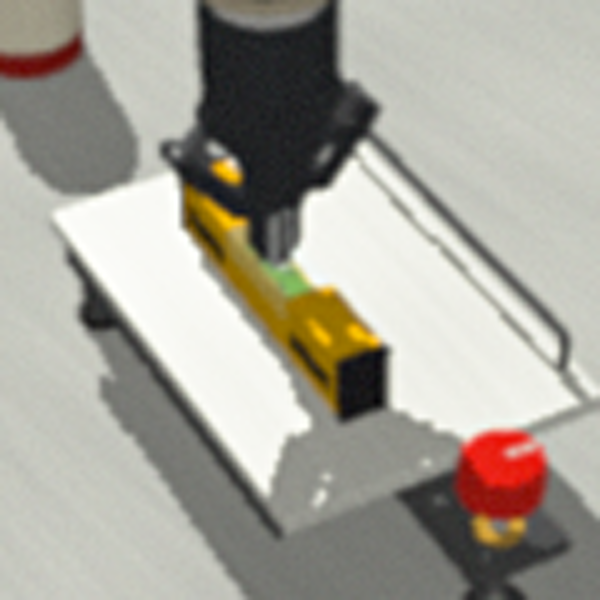

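```bash
python3 - <<'E'
from h import *
s,p=bubble(2)
for i in range(10,151,5): print(s[i].round(1),p[:,i].round(0))
im,d=optics.camera('side')
for y in range(-20,21,4):
    a=np.radians(79.8); u,v,_=proj('side',[.529+y/1e3*np.cos(a),.0417+y/1e3*np.sin(a),.113]); print(y,im[int(round(v)),int(round(u))])
E
```

```text
-35.0 [64. 56. 40.]
-32.5 [41. 44. 46.]
-30.0 [37. 43. 47.]
-27.5 [40. 45. 50.]
-25.0 [45. 51. 56.]
-22.5 [47. 53. 58.]
-20.0 [43. 49. 54.]
-17.5 [42. 47. 51.]
-15.0 [41. 46. 49.]
-12.5 [38. 44. 48.]
-10.0 [41. 46. 50.]
-7.5 [38. 44. 48.]
-5.0 [40. 46. 50.]
-2.5 [41. 46. 51.]
0.0 [40. 46. 50.]
2.5 [40. 45. 50.]
5.0 [41. 46. 51.]
7.5 [40. 46. 50.]
10.0 [41. 47. 51.]
12.5 [42. 48. 52.]
15.0 [42. 49. 54.]
17.5 [45. 50. 55.]
20.0 [45. 51. 57.]
22.5 [46. 53. 58.]
25.0 [47. 54. 60.]
27.5 [48. 55. 61.]
30.0 [50. 57. 62.]
32.5 [51. 57. 63.]
35.0 [53. 59. 65.]
-20 [131 184  97]
-16 [130 179  99]
-12 [142 182 102]
-8 [140 183 110]
-4 [126 154 111]
0 [109 130  98]
4 [78 86 79]
8 [67 75 53]
12 [78 79 53]
16 [36 45 36]
20 [54 54 43]
```

The finger hides the bubble here. I'll shift the press about 45 mm along the level onto the solid top, so the vial can be checked under load.

send_rows(commands=[[0, 0, 0, 4, 0], [0, 0, 0, 6, 0], [0, 4, 22, 6, 0], [0, 8, 44, 6, 0], [0, 8, 44, 3, 0], [0, 8, 44, 1, 0], [0, 8, 44, 0, 0], [0, 8, 44, 0, 0], [0, 8, 44, 0, 0], [0, 8, 44, 0, 0]])

```text
time: 19.98
position: [0.5367, 0.085, 0.1171]
tool_rot: [[0.175, 0.985, 0.0], [0.985, -0.175, 0.001], [0.001, -0.0, -1.0]]
contact_force: [-3.6, 2.2, 13.4]
finger_gap: -0.0
gripper_force: 7.0
```

send_rows(commands=[[0, 0, 0, 0, 0], [0, 0, 0, 0, 0], [0, 0, 0, 0, 0], [0, 0, 0, 0, 0], [0, 0, 0, 0, 0], [0, 0, 0, 0, 0], [0, 0, 0, 0, 0], [0, 0, 0, 0, 0], [0, 0, 0, 0, 0], [0, 0, 0, 0, 0]])

```text
time: 21.22
position: [0.5367, 0.085, 0.1171]
tool_rot: [[0.175, 0.985, 0.0], [0.985, -0.175, 0.001], [0.001, -0.0, -1.0]]
contact_force: [-4.6, 2.6, 14.3]
finger_gap: 0.001
gripper_force: 6.9
```

```bash
python3 - <<'E'
from h import *
st=get_obs(); print(st['time'],st['position'],st['contact_force'])
im,d=optics.camera('side'); save(cv2.resize(im[200:260,270:350],None,fx=10,fy=10,interpolation=cv2.INTER_CUBIC),'press2.png')
a=np.radians(79.8)
for y in (-45,-35,-14,0,14,35): 
    u,v,_=proj('side',[.529+y/1e3*np.cos(a),.0417+y/1e3*np.sin(a),.115]); print(y,round((u-270)*10),round((v-200)*10))
E
```

```text
21.225 [0.53667934 0.0850475  0.11713214] [-4.58191368  2.56639684 14.34442697]
-45 409 407
-35 392 387
-14 357 344
0 334 317
14 311 289
35 277 249
```

View pics/press2.png

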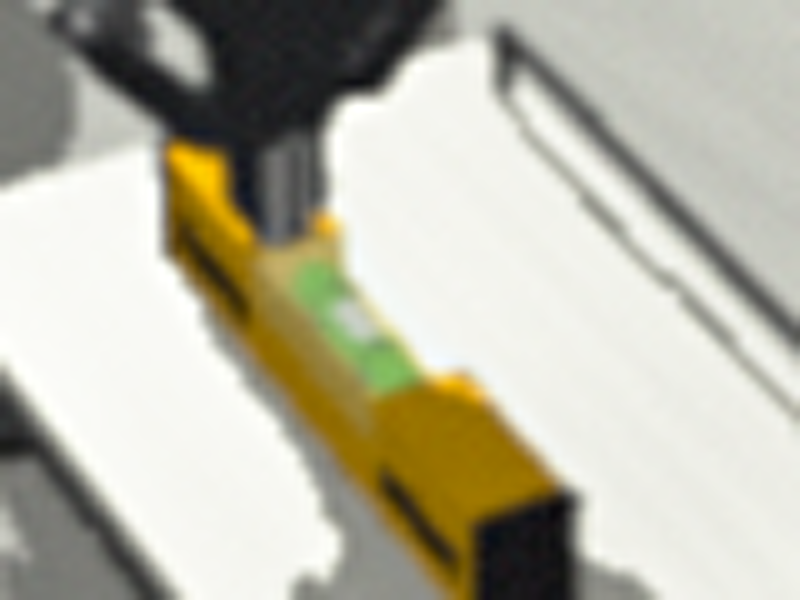

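Under a 14 N press the bubble at (356,320) sits at the vial's middle, about (357,322). Handing in while pressing.

```bash
python3 -c "
from h import *
print(env.finish_job())"
```

```text
the job is handed in; nothing more can be done
None
```

The larger level stands free on the shelf and the foot was turned about 70° clockwise to centre the bubble; I handed in the job pressing the level with about 14 N, the bubble still centred. I pressed 45 mm from its middle to keep the vial visible, and the hand-in gave no verdict.

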